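# Draw the drip tray from under the glue gun

### The arm

A 7-joint arm with a two-finger parallel gripper is mounted at the origin on the work surface. World frame = base frame: x ahead of the robot, y to its left, z up, the work surface at z = 0. Lengths are in m, angles in rad, forces in N, time in s.
With the tool pointing down it reaches from about 0.425 to 0.875 m from the base axis. Payload 4.7 kg.
Tool frame: the origin (TCP) lies at the very end of the fingers, on their centre line; the grasp point (between the pads) lies 19 mm behind it; z points along the fingers, y is the line along which they close (so a half turn about z gives the same grasp; the last joint's range is limited). The gripper opens to 87 mm and grips with 3 to 60 N. Pads are 19 mm wide; open, the fingers measure 117 mm over their backs; the gripper's body (75 mm by 190 mm) begins 51 mm behind the grasp point.
Start: joints at [1.195, 0.321, -0.07, 1.45, 0.023, 1.371, -0.057], TCP at [0.247, -0.601, 0.223] pointing down, gripper open.
Joint ranges: [-2.86, 2.86], [-0.3, 2.09], [-1.38, 1.24], [0.06, 2.45], [-1.56, 4.7], [0.09, 2.05], [-2.69, 2.69]. Speed limits (rad/s): [2.57, 2.57, 3.14, 3.14, 3.14, 3.14, 3.14].

### API

Orientations are given as a rotation vector (axis times angle).
In Python, from bench import ctrl gives the robot as it stands.
- The arm moves only by the tool jog_arm, never from a script. Its argument "commands" is a list of rows, each a list of 7 numbers: the opening, from 0 (shut) to 1 (fully open), then the shift along the world's x, y, z scaled (see below), then the turn, a rotation vector about the world's x, y, z scaled (see below). A call has exactly 5 rows; each row is the pose to reach, as a shift and turn from the pose commanded when the call began; what a row does not reach only later rows make up. The controller multiplies each number of a shift by 0.5 m and each number of a turn by 30 degrees. A row lasts 1/12 s, in which the tool goes at most 41.7 mm and 7.16 degrees, less where a joint would pass 70% of its speed; a pose out of reach is approached as far as the arm can. A call with a number of a shift or a turn outside -1 to 1 is refused whole. A call with a gripper value outside its range is refused whole. The fingers move at their own pace and stop on an object; "grip_force" is the grip in N (left out, the last holds). Time passes only in rows, so rows that repeat a pose let the fingers close, or fill a call up. It gives the time, the measured TCP pose, the force, the opening and the grip force at its end, in the units of the state.
- ctrl.get_state(): the state, without advancing time (a new reading comes with each control period).
- ctrl.get_image(name): name is "scene" or "side" or "wrist"; returns a dict with "frame" (480x640x3 uint8, red, green, blue), "vfov" (degrees; the focal length in pixels is half the picture's height over the tangent of half this angle, whatever the lens; pixels are square), "cx", "cy" (the principal point, pixels), "distortion" ([k1, k2, p1, p2, k3] as OpenCV has them; the pictures are not rectified), "camera_from_world" (4x4, takes a point from world to camera coordinates); the wrist camera has in their place "mount" (4x4, takes a point from camera to tool coordinates, whose origin is the TCP and whose axes are the flange's). Camera axes: x right, y down, z forward; pixel columns grow to the right and rows downward; lengths in m; the calibration is good to about 2 mm. A picture is of the moment at which its call begins: read the wrist's pose just before it. There is no depth.
- ctrl.close_job(): hands the job in; it is judged then, once.
The state is a dict: "time": time; "joint_positions": joint angles; "qd": joint speeds; "joint_torque": joint torques, N m; "position": TCP position; "tool_rot": TCP orientation; "ft_force": force on the tool from outside, world axes, zero at the start; "torque": the same for the moment, N m; "grip_width": opening from 0.0 (shut) to 1.0 (fully open); "grip_force": force on a finger pad.
Only numpy, scipy, OpenCV 4.12 (cv2) and the standard library are available. Lean on these libraries where they do the work, as an engineer would, in place of code of your own. Each camera call takes 0.05 s, during which the arm holds its last target. There are 200 camera calls.

### The job

A freshly glued carton stands on the bench in front of the glue gun's charging dock, in the way of its drip tray. First slide the carton sideways across the bench with a fingertip, without lifting or tipping it, until it stands wholly to one side of the tray's way; only then hook a fingertip behind the lip at the tray's front and draw the tray straight out as far as it will go. Do not touch the hot glue gun, do not let the carton meet the dock or the tray, and leave the tub of glue sticks and the roll of tape where they stand.

Things in the scene. Friction and masses are not known exactly. Their poses are not given: they have to be found in the camera images.
- station: Black plastic charging dock, screwed to the bench, 240 (x) x 114 (y). Origin: centre of its underside. Its -x points out of its open front, the way the tray draws. Side rails, 24 high, inner faces 47 either side of the middle, flank the tray, which is open above from the front back to x = +8; there a deck, 34 high, with the gun's socket begins. Nothing hangs over the tray ahead of the nozzle.
- drip_tray (a joint): Draw-out of the steel drip tray on the dock's rails: 0 = fully home, 0.09 m = out at its stop; it grows as the tray comes out along the dock's -x. It stays where it is left: friction about 1.5 N, damping 4 N per m/s. It starts up to 15 mm out.
- tray_lip (a point): Top of the lip at the tray's front, mid-width of its rear (inner) face, 38 above the bench; it moves with the tray, axes as the dock's. The front is an upright plate 112 wide with a rolled top edge, 6 thick in all ahead of this point. Behind it the tray is open: floor 8 above the bench, inner width 82, inner length 147.
- carton: Kraft-board display carton, 80 (its x) x 64 (its y), open top, walls 50 high and 3 thick, and one end panel (at its +x) 80 high with a hang slot. About 120 g. Loose on the bench about 25 to 60 mm ahead of the tray's front. Origin: centre of its underside; z up.
- glue_gun: Blue cordless glue gun, hot, 450 g, standing loose on its foot in the dock's socket; 232 long with the stick, 161 high, top 195 above the bench. The nozzle points along the dock's -x. Origin: straight below the nozzle's tip, at the level of the foot's underside, 34 above the bench; the tip is 138 above this origin, and the foot's centre 95 behind it (its +x).
- stick_tub: Steel tub of white glue sticks, 76 across, 117 high with the sticks; to one side of the dock's front. Origin: centre of its underside.
- tape_roll: Roll of brown parcel tape lying flat, 100 across, 48 high; on the other side of the dock's front. Origin: centre of its underside.

How it is judged:
On the way, in this order (a step that is already met when the one before it is completed fails the run):
1. the carton stands flat, wholly to one side of the tray's way, the tray not yet drawn ((y of carton in the frame of station above 0.085 m or y of carton in the frame of station below -0.085 m) and angle between carton's own z axis and vertical below 0.1 rad and height (world z) of carton below 0.008 m and linear speed of carton below 0.02 m/s and value of joint drip_tray below 0.03 m), for 0.2 s.
2. the tray is drawn out to its stop (value of joint drip_tray above 0.084 m), for 0.2 s.
At the end, for the whole second after the job is handed in: The tray is out to its stop (at least 84 of 90 mm), the carton stands flat on the bench and at rest with its centre at least 85 mm to one side of the dock's middle line, the glue gun stands in its socket, and the tub and the tape roll are within 15 mm of where they were ((y of carton in the frame of station above 0.085 m or y of carton in the frame of station below -0.085 m) and angle between each of carton, glue_gun's own z axis and vertical below 0.1 rad and height (world z) of carton below 0.008 m and linear speed of carton below 0.02 m/s and value of joint drip_tray above 0.084 m and distance of glue_gun from where it was at the start of the episode below 0.01 m and distance of each of stick_tub, tape_roll from where it was at the start of the episode below 0.015 m); the robot touches nothing.
It fails at once if the carton is lifted or tipped (height (world z) of carton above 0.012 m or angle between carton's own z axis and vertical above 0.25 rad).
It fails at once if the carton runs against the dock or its tray (contact force between carton and station above 1 N).
It fails at once if the tray is drawn while the carton is in its way (not (y of carton in the frame of station above 0.085 m or y of carton in the frame of station below -0.085 m) and value of joint drip_tray above 0.035 m).
It fails at once if the robot touches the hot glue gun, or it is moved in its socket (distance of glue_gun from where it was at the start of the episode above 0.015 m or contact force between any of the fingers, the arm and glue_gun above 0.5 N).
It fails at once if the tub or the tape roll is pushed away (distance of any of stick_tub, tape_roll from where it was at the start of the episode above 0.015 m).
It also fails if it takes over 51 s, if anything falls off the work surface, if the arm or the gripper's body presses on something with over 40 N, if the wrist force passes 120 N, or if a joint passes its speed limit or range.

## Working session

There is one attempt and no reset: what is moved stays moved. The work goes in short steps, Python scripts to look and compute and a tool call to move; the robot and the scene stay as the last step left them, time stands still between calls to the robot, and variables do not carry over. Pictures are saved under pics/ and viewed, at most 10 in all, crops included, and the job is handed in when it is done.

Besides the shell and the picture viewer there is one more tool, called after "Request:" as name([rows], argument=value, ...), one row to a line, values as JSON. jog_arm: Moves the arm, as the interface text tells. Shifts and turns lie within -1 to 1; 1 stands for 0.5 m of shift or 30 degrees of turn. Its arguments: {"type":"object","properties":{"commands":{"type":"array","items":{"type":"array","items":{"type":"number","minimum":-1,"maximum":1}}},"grip_force":{"type":"number"}},"required":["commands"]}

```bash
mkdir -p pics; cat > h.py <<'E'
import numpy as np, cv2, pickle
from bench import ctrl
def grab(n):
    s=ctrl.get_state(); d=ctrl.get_image(n); cv2.imwrite(f'pics/{n}_{s["time"]:.2f}.png',d['frame'][:,:,::-1]); d['state']=s
    pickle.dump(d,open(f'{n}.pkl','wb')); return d
def K(d):
    f=240/np.tan(np.radians(d['vfov'])/2); return np.array([[f,0,d['cx']],[0,f,d['cy']],[0,0,1.]])
def T(d):
    if 'camera_from_world' in d: return np.array(d['camera_from_world'])
    s=d['state']; W=np.eye(4); W[:3,:3]=cv2.Rodrigues(np.array(s['tool_rot'],float))[0]; W[:3,3]=s['position']
    return np.linalg.inv(W@np.array(d['mount']))
def onplane(d,px,z):
    p=cv2.undistortPoints(np.array(px,float).reshape(-1,1,2),K(d),np.array(d['distortion'],float)).reshape(-1,2)
    t=T(d);R=t[:3,:3];c=-R.T@t[:3,3]; r=np.c_[p,np.ones(len(p))]@R
    return c+r*((z-c[2])/r[:,2])[:,None]
def proj(d,P):
    t=T(d); return cv2.projectPoints(np.array(P,float).reshape(-1,3),cv2.Rodrigues(t[:3,:3])[0],t[:3,3],K(d),np.array(d['distortion'],float))[0].reshape(-1,2)
def load(n): return pickle.load(open(f'{n}.pkl','rb'))
E
python3 - <<'E'
from h import *
np.set_printoptions(precision=3,suppress=True)
for n in('scene','side','wrist'):
    d=grab(n)
    t=T(d); print(n,d['vfov'],-t[:3,:3].T@t[:3,3],t[2,:3])
print(ctrl.get_state())
E
ls pics
```

```text
scene 55.03202817546094 [0.977 0.685 0.748] [-0.354 -0.661 -0.662]
side 55.146976418818426 [ 0.584 -0.631  0.577] [ 0.061  0.788 -0.613]
wrist 62.00835755176889 [ 0.317 -0.572  0.384] [-0.257 -0.102 -0.961]
{'time': 0.15, 'joint_positions': array([ 1.195,  0.322, -0.07 ,  1.451,  0.023,  1.371, -0.057]), 'qd': array([ 0.   , -0.003,  0.   , -0.004,  0.001, -0.001,  0.   ]), 'joint_torque': array([  0.   , -49.18 ,  -0.404, -31.288,  -0.064,   0.04 ,   0.   ]), 'position': array([ 0.247, -0.601,  0.222]), 'tool_rot': array([-3.081, -0.608,  0.001]), 'ft_force': array([ 0.008, -1.135,  0.083]), 'torque': array([-0.057, -0.004,  0.028]), 'grip_force': 0.0, 'grip_width': 0.9996249678151056}
scene_0.00.png
side_0.05.png
wrist_0.10.png
```

View pics/scene_0.00.png

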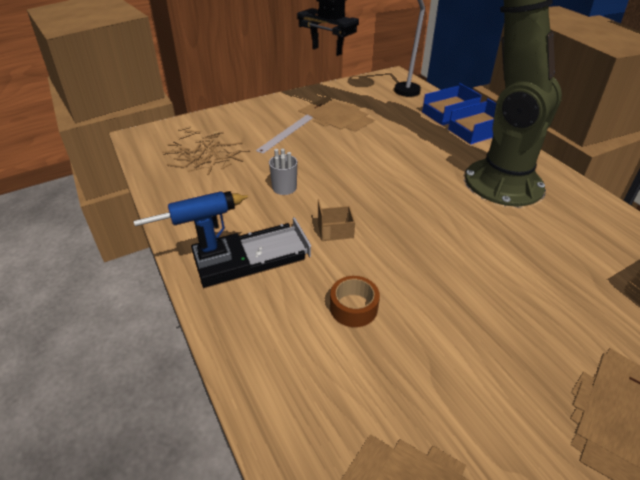

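View pics/side_0.05.png

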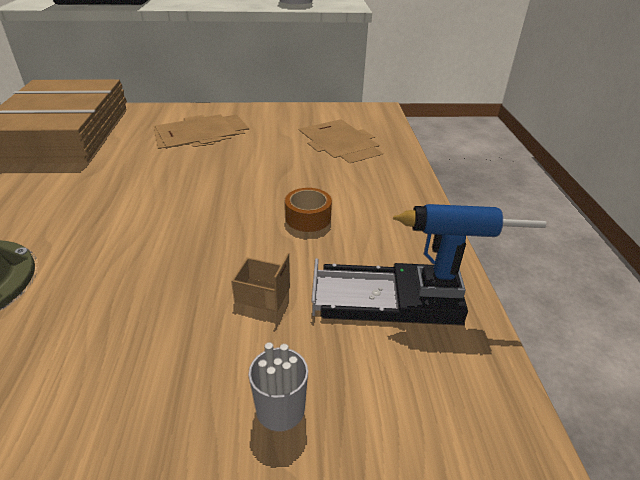

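The scene view shows the gun and dock at about (230,240), the carton at (336,222), the tub at (284,175) and the tape at (355,300). In the side view the carton is at (262,288), the tray lip at x≈317, the tub at (279,388) and the tape at (308,212). I'll enlarge both around the carton.

```bash
python3 - <<'E'
from h import *
a=load('side')['frame'][180:350,220:480,::-1]; b=load('scene')['frame'][180:300,180:390,::-1]
cv2.imwrite('pics/c1.png',cv2.resize(a,None,fx=3,fy=3,interpolation=cv2.INTER_CUBIC))
cv2.imwrite('pics/c2.png',cv2.resize(b,None,fx=3.5,fy=3.5,interpolation=cv2.INTER_CUBIC))
E
```

```text
(no output)
```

View pics/c1.png

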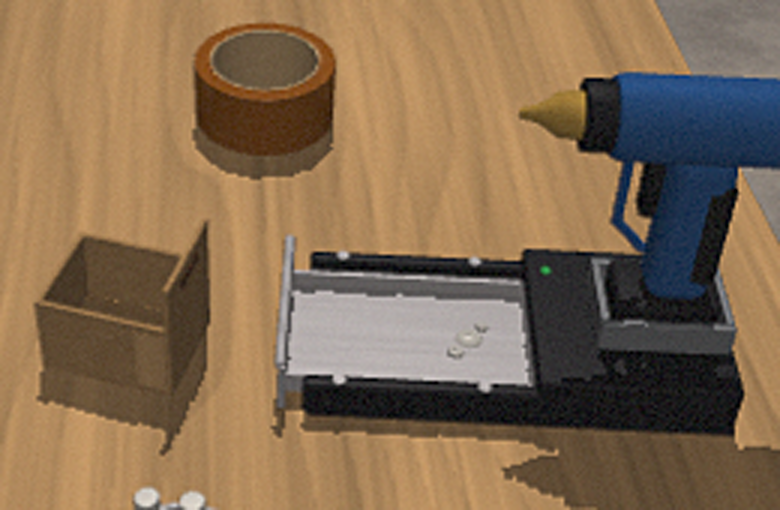

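View pics/c2.png

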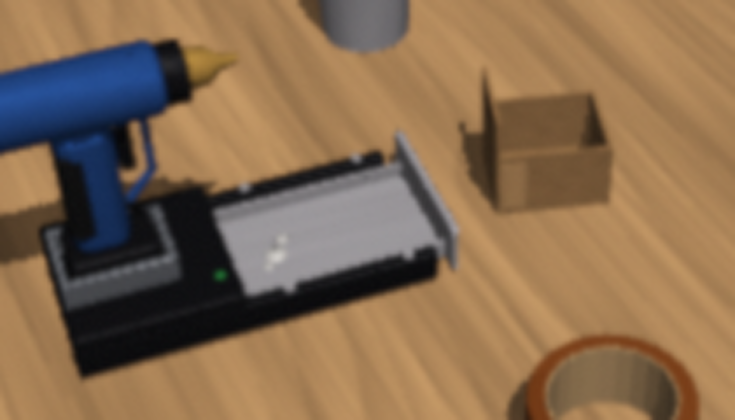

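The side crop shows the lip top running (290,238)–(283,363) and the carton's top rim corners at (37,303), (87,237) and (168,328). The scene crop shows the lip top at (399,135)–(457,240), the carton's bottom corners at (500,210) and (608,202), and the dock's long bottom edge at (83,375)–(437,277).

```bash
python3 - <<'E'
from h import *
np.set_printoptions(precision=4,suppress=True)
s,c=load('side'),load('scene')
S=lambda p,z:onplane(s,np.array(p)/3+[220,180],z)
C=lambda p,z:onplane(c,np.array(p)/3.5+[180,180],z)
print('lip S',S([[290,238],[283,363]],.038),'C',C([[399,135],[457,240]],.038))
print('dock bottom near S',S([[305,412],[740,430]],0),'C',C([[437,277],[83,375]],0))
print('deck front edge S z34',S([[524,251],[535,387]],.034),C([[208,193],[247,297]],.034))
print('carton rim S',S([[37,303],[87,237],[168,328]],.05),'C rim',C([[497,153],[610,147],[592,95]],.05),'C bot',C([[500,210],[608,202]],0))
print('panel top S',S([[208,223],[165,290]],.08),'C',C([[486,70]],.08))
print('tub top S',onplane(s,[[279,370]],.1),'bottom C',onplane(c,[[284,190]],0))
hsv=cv2.cvtColor(c['frame'],cv2.COLOR_RGB2HSV)
print('tape S centre top',onplane(s,[[308,201]],.048),'C',onplane(c,[[355,296]],.048))
print('nozzle S',S([[520,113]],.172),C([[237,61]],.172))
E
```

```text
lip S [[ 0.6281 -0.0002  0.038 ]
 [ 0.6186 -0.1043  0.038 ]] C [[ 0.6172 -0.0971  0.038 ]
 [ 0.6312  0.0154  0.038 ]]
dock bottom near S [[ 0.6314 -0.1056  0.    ]
 [ 0.8728 -0.129   0.    ]] C [[ 0.6409  0.0048  0.    ]
 [ 0.8754 -0.0223  0.    ]]
deck front edge S z34 [[ 0.7689 -0.0124  0.034 ]
 [ 0.7537 -0.1236  0.034 ]] [[ 0.7545 -0.1077  0.034 ]
 [ 0.7686 -0.0046  0.034 ]]
carton rim S [[ 0.484  -0.0647  0.05  ]
 [ 0.5081 -0.0092  0.05  ]
 [ 0.5566 -0.0872  0.05  ]] C rim [[ 0.5738 -0.0357  0.05  ]
 [ 0.5037 -0.0051  0.05  ]
 [ 0.4849 -0.0593  0.05  ]] C bot [[ 0.5725 -0.033   0.    ]
 [ 0.5025 -0.0046  0.    ]]
panel top S [[ 0.5793 -0.0348  0.08  ]
 [ 0.5562 -0.0894  0.08  ]] C [[ 0.5554 -0.0852  0.08  ]]
tub top S [[ 0.5649 -0.2813  0.1   ]] bottom C [[ 0.5677 -0.2628  0.    ]]
tape S centre top [[0.6194 0.1766 0.048 ]] C [[0.6223 0.1889 0.048 ]]
nozzle S [[ 0.7402 -0.0627  0.172 ]] [[ 0.7394 -0.0574  0.172 ]]
```

Request:
jog_arm([
  [0.4,0.031,0.062,0,0,0,0.08],
  [0.4,0.062,0.123,0,0,0,0.16],
  [0.4,0.093,0.185,0,0,0,0.24],
  [0.4,0.124,0.246,0,0,0,0.32],
  [0.4,0.155,0.308,0,0,0,0.38],
])

```text
time: 0.57
position: [0.3248, -0.4456, 0.2222]
tool_rot: [-3.005, -0.914, 0.0]
ft_force: [1.0, -0.7, -0.1]
grip_width: 0.712
grip_force: 0.0
```

Request:
jog_arm([
  [0.4,0.031,0.062,0,0,0,0.08],
  [0.4,0.062,0.123,0,0,0,0.16],
  [0.4,0.093,0.185,0,0,0,0.24],
  [0.4,0.124,0.246,0,0,0,0.32],
  [0.4,0.155,0.308,0,0,0,0.38],
])

```text
time: 0.98
position: [0.4023, -0.2916, 0.2225]
tool_rot: [2.9, 1.208, -0.0]
ft_force: [0.2, -0.6, 0.6]
grip_width: 0.418
grip_force: 0.0
```

Request:
jog_arm([
  [0.4,0.031,0.062,0,0,0,0.08],
  [0.4,0.062,0.123,0,0,0,0.16],
  [0.4,0.093,0.185,0,0,0,0.24],
  [0.4,0.124,0.246,0,0,0,0.32],
  [0.4,0.155,0.308,0,0,0,0.38],
])

```text
time: 1.4
position: [0.4797, -0.1378, 0.2225]
tool_rot: [2.765, 1.49, -0.0]
ft_force: [1.0, -1.4, -1.1]
grip_width: 0.397
grip_force: 0.0
```

Request:
jog_arm([
  [0.4,0.031,0.062,0,0,0,0.08],
  [0.4,0.062,0.123,0,0,0,0.16],
  [0.4,0.093,0.185,0,0,0,0.24],
  [0.4,0.124,0.246,0,0,0,0.32],
  [0.4,0.155,0.308,0,0,0,0.38],
])

```text
time: 1.82
position: [0.5573, 0.0161, 0.2225]
tool_rot: [2.604, 1.757, -0.0]
ft_force: [0.9, 0.1, -0.4]
grip_width: 0.404
grip_force: 0.0
```

```bash
python3 - <<'E'
from h import *
np.set_printoptions(precision=4,suppress=True)
d=grab('wrist'); s=d['state']; print(s['position'],s['joint_positions'],cv2.Rodrigues(s['tool_rot'])[0])
f=d['frame'][:,:,::-1].copy()
C=np.array([.530,-.0475]);a=np.radians(-22);u=np.array([np.cos(a),np.sin(a)]);v=np.array([-u[1],u[0]])
P=[list(C+i*.04*u+j*.032*v)+[0.05] for i,j in((1,1),(1,-1),(-1,-1),(-1,1))]
q=proj(d,P);print(q)
cv2.polylines(f,[q.astype(np.int32)],True,(0,255,0),1); 
for p in proj(d,[[.624,-.045,.038],[.618,-.101,.038],[.63,.011,.038]]): cv2.circle(f,tuple(map(int,p)),3,(0,0,255),1) if abs(p).max()<2000 else 0
cv2.imwrite('pics/w2.png',f)
E
```

```text
[0.5573 0.0161 0.2225] [ 0.5245  0.176  -0.6703  1.6652  0.1124  1.3393 -0.5476] [[ 0.3742  0.9273  0.0001]
 [ 0.9273 -0.3742 -0.0004]
 [-0.0003  0.0002 -1.    ]]
[[359.9299 260.1803]
 [357.8406 325.5156]
 [271.7289 325.5275]
 [269.4698 260.2045]]
```

View pics/w2.png

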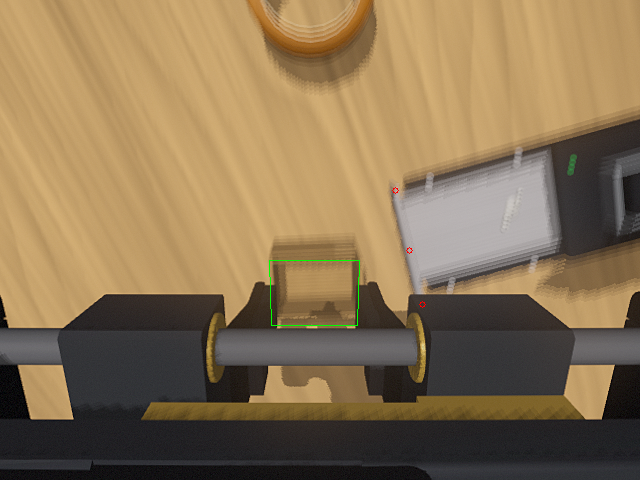

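The wrist picture is smeared by motion. The carton is around (315,290) near the green estimate, the tray front is at x≈400–415, and the tape is at (312,20). I'll retake it at rest.

```bash
python3 - <<'E'
from h import *
ctrl.get_image('wrist');ctrl.get_image('wrist')
d=grab('wrist'); s=d['state']; print(s['position'])
f=d['frame'][:,:,::-1].copy()
C=np.array([.530,-.0475]);a=np.radians(-22);u=np.array([np.cos(a),np.sin(a)]);v=np.array([-u[1],u[0]])
for z in(0.05,0):
  P=[list(C+i*.04*u+j*.032*v)+[z] for i,j in((1,1),(1,-1),(-1,-1),(-1,1))]
  cv2.polylines(f,[proj(d,P).astype(np.int32)],True,(0,255,0) if z else (255,0,0),1)
for p in proj(d,[[.624,-.045,.038],[.618,-.101,.038],[.63,.011,.038]]): cv2.circle(f,tuple(map(int,p)),3,(0,0,255),1)
cv2.imwrite('pics/w3.png',cv2.resize(f[150:350,220:480],None,fx=3,fy=3,interpolation=cv2.INTER_CUBIC))
E
```

```text
[0.55718609 0.01847943 0.22225191]
```

View pics/w3.png

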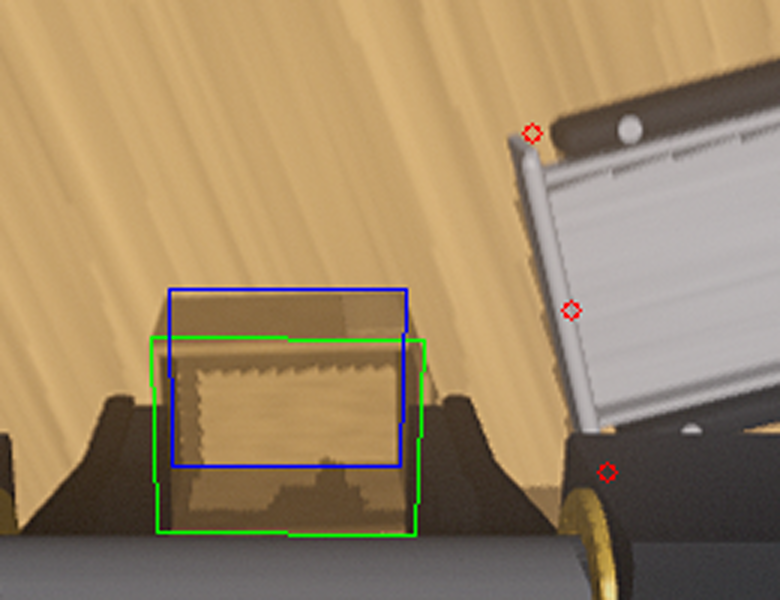

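The carton estimate fits the picture: green rim and blue base both line up. The lip's rolled edge runs (530,150)–(590,425) in the crop, close to my estimate. Next I'll descend behind the carton's +y wall.

Request:
jog_arm([
  [0.4,0,0,-0.08,0,0,0],
  [0.4,0,0,-0.16,0,0,0],
  [0.4,0,0,-0.24,0,0,0],
  [0.4,0,0,-0.32,0,0,0],
  [0.4,0,0,-0.388,0,0,0],
])

```text
time: 2.43
position: [0.5554, 0.0119, 0.0259]
tool_rot: [2.608, 1.751, -0.004]
ft_force: [0.3, -0.0, -0.5]
grip_width: 0.401
grip_force: 0.0
```

Request:
jog_arm([
  [0.4,0,0,0,0,0,0],
  [0.4,-0.005,-0.012,0,0,0,0],
  [0.4,-0.01,-0.024,0,0,0,0],
  [0.4,-0.015,-0.036,0,0,0,0],
  [0.4,-0.02,-0.048,0,0,0,0],
])

```text
time: 2.85
position: [0.5487, -0.0107, 0.0312]
tool_rot: [2.603, 1.752, 0.005]
ft_force: [1.0, 0.5, 0.7]
grip_width: 0.403
grip_force: 0.3
```

Request:
jog_arm([
  [0.4,-0.004,-0.01,0,0,0,0],
  [0.4,-0.008,-0.02,0,0,0,0],
  [0.4,-0.012,-0.03,0,0,0,0],
  [0.4,-0.016,-0.04,0,0,0,0],
  [0.4,-0.02,-0.05,0,0,0,0],
])

```text
time: 3.27
position: [0.5369, -0.0346, 0.0288]
tool_rot: [2.605, 1.755, 0.0]
ft_force: [0.3, 1.3, 0.8]
grip_width: 0.4
grip_force: 0.4
```

Request:
jog_arm([
  [0.4,-0.004,-0.01,0,0,0,0],
  [0.4,-0.008,-0.02,0,0,0,0],
  [0.4,-0.012,-0.03,0,0,0,0],
  [0.4,-0.016,-0.04,0,0,0,0],
  [0.4,-0.02,-0.05,0,0,0,0],
])

```text
time: 3.68
position: [0.5267, -0.0597, 0.0285]
tool_rot: [-2.605, -1.755, 0.0]
ft_force: [0.3, 0.6, 0.2]
grip_width: 0.404
grip_force: 0.4
```

```bash
python3 - <<'E'
from h import *
d=grab('side'); print(d['state']['position'])
cv2.imwrite('pics/s4.png',cv2.resize(d['frame'][180:360,200:400,::-1],None,fx=3,fy=3))
E
```

```text
[ 0.52669864 -0.05973206  0.02848744]
```

View pics/s4.png

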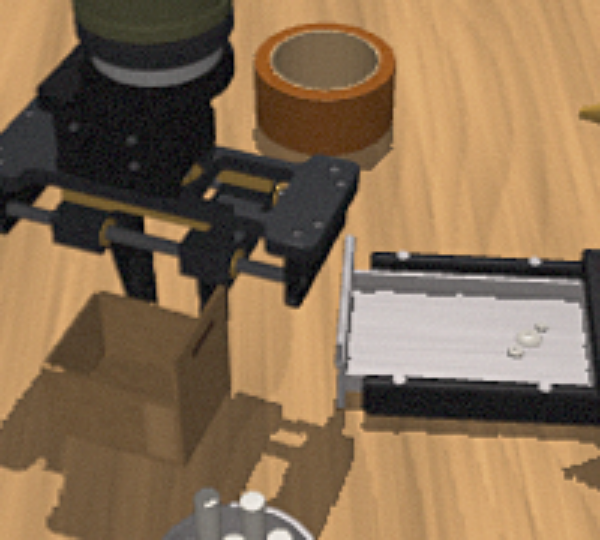

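The push is working: the carton, at crop (140,370), stands flat with its heading kept, clear of the tray lip at (345,320).

Request:
jog_arm([
  [0.4,-0.004,-0.01,0,0,0,0],
  [0.4,-0.008,-0.02,0,0,0,0],
  [0.4,-0.012,-0.03,0,0,0,0],
  [0.4,-0.016,-0.04,0,0,0,0],
  [0.4,-0.02,-0.05,0,0,0,0],
])

```text
time: 4.15
position: [0.5166, -0.0849, 0.0285]
tool_rot: [-2.606, -1.755, 0.0]
ft_force: [-0.5, 1.0, -0.8]
grip_width: 0.399
grip_force: 0.2
```

Request:
jog_arm([
  [0.4,-0.004,-0.01,0,0,0,0],
  [0.4,-0.008,-0.02,0,0,0,0],
  [0.4,-0.012,-0.03,0,0,0,0],
  [0.4,-0.016,-0.04,0,0,0,0],
  [0.4,-0.02,-0.05,0,0,0,0],
])

```text
time: 4.57
position: [0.5068, -0.1098, 0.0286]
tool_rot: [2.605, 1.755, 0.0]
ft_force: [0.1, 0.2, -0.2]
grip_width: 0.4
grip_force: 0.2
```

Request:
jog_arm([
  [0.4,-0.003,-0.008,0,0,0,0],
  [0.4,-0.006,-0.014,0,0,0,0],
  [0.4,-0.008,-0.018,0,0,0,0],
  [0.4,-0.008,-0.02,0,0,0,0],
  [0.4,-0.008,-0.02,0,0,0,0],
])

```text
time: 4.98
position: [0.5029, -0.1195, 0.0286]
tool_rot: [2.606, 1.755, -0.0]
ft_force: [0.3, 0.2, 0.0]
grip_width: 0.398
grip_force: 0.0
```

Request:
jog_arm([
  [0.4,0.004,0.01,0,0,0,0],
  [0.4,0.008,0.02,0,0,0,0],
  [0.4,0.016,0.04,0,0,0,0],
  [0.4,0.024,0.06,0,0,0,0],
  [0.4,0.024,0.06,0.0,0,0,0],
])

```text
time: 5.4
position: [0.5163, -0.0854, 0.0289]
tool_rot: [-2.601, -1.761, -0.003]
ft_force: [0.7, 0.7, -0.1]
grip_width: 0.398
grip_force: 0.0
```

Request:
jog_arm([
  [0,0,0,0.08,0,0,0],
  [0,0,0,0.16,0,0,0],
  [0,0,0,0.24,0,0,0],
  [0,0,0,0.26,0,0,0],
  [0,0,0,0.26,0,0,0],
])

```text
time: 5.82
position: [0.5178, -0.0893, 0.1626]
tool_rot: [2.6, 1.753, 0.007]
ft_force: [0.4, 0.9, -1.1]
grip_width: 0.103
grip_force: 0.0
```

```bash
python3 - <<'E'
from h import *
d=grab('side'); print(d['state']['position'],d['state']['tool_rot'],d['state']['joint_positions'])
cv2.imwrite('pics/s5.png',cv2.resize(d['frame'][180:440,200:400,::-1],None,fx=2.3,fy=2.3))
E
```

```text
[ 0.51779824 -0.08925338  0.1626193 ] [2.59967937 1.75252087 0.00714884] [ 0.70681903  0.13176932 -0.62838348  1.82590212  0.08513652  1.202542
 -0.33204399]
```

View pics/s5.png

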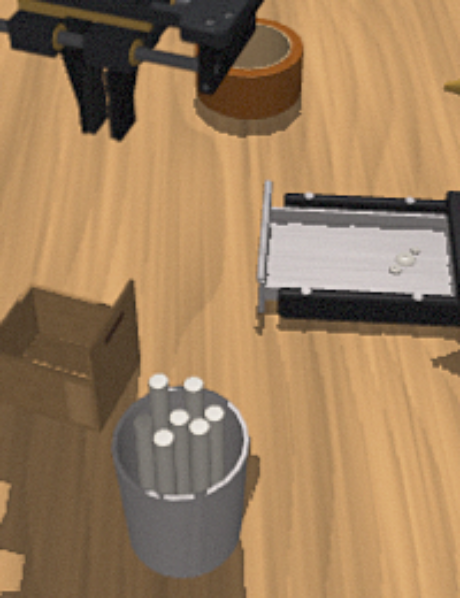

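The carton has moved clear. Its panel top is at crop (134,281)–(90,353), its rear rim corner is at (38,288), and it is clear of the tub. Next I'll compute its pose in the dock frame.

```bash
python3 - <<'E'
from h import *
np.set_printoptions(precision=4,suppress=True)
d=load('side'); S=lambda p,z:onplane(d,np.array(p)/2.3+[200,180],z)[:,:2]
a=np.radians(-6.1);ux=np.array([np.cos(a),np.sin(a)]);uy=np.array([-ux[1],ux[0]]);O=np.array([.754,-.064])
for n,p in(('panel',S([[134,281],[90,353]],.08)),('rim',S([[38,288]],.05)),('bot',S([[101,430],[140,377]],0)),('lip',S([[269,183],[262,278]],.038))):
    q=p-O; print(n,p,'dock',np.c_[q@ux,q@uy])
E
```

```text
panel [[ 0.5322 -0.1445]
 [ 0.5084 -0.2037]] dock [[-0.212  -0.1036]
 [-0.2293 -0.165 ]]
rim [[ 0.4643 -0.1193]] dock [[-0.2822 -0.0858]]
bot [[ 0.5084 -0.2002]
 [ 0.532  -0.1576]] dock [[-0.2297 -0.1616]
 [-0.2108 -0.1167]]
lip [[ 0.6286 -0.0008]
 [ 0.6179 -0.1039]] dock [[-0.1314  0.0495]
 [-0.1311 -0.0542]]
```

Request:
jog_arm([
  [0,0,0,0,0,0,0.18],
  [0,0,0,0,0,0,0.36],
  [0,0,0,0,0,0,0.54],
  [0,0,0,0,0,0,0.72],
  [0,0,0,0,0,0,0.88],
])

```text
time: 6.28
position: [0.5135, -0.0889, 0.1561]
tool_rot: [-2.128, -2.307, 0.003]
ft_force: [0.2, 0.1, -0.4]
grip_width: 0.004
grip_force: 0.0
```

Request:
jog_arm([
  [0,0,0,0,0,0,0.18],
  [0,0,0,0,0,0,0.36],
  [0,0,0,0,0,0,0.54],
  [0,0,0,0,0,0,0.72],
  [0,0,0,0,0,0,0.88],
])

```text
time: 6.7
position: [0.5135, -0.0889, 0.1561]
tool_rot: [-1.544, -2.731, 0.001]
ft_force: [0.4, 0.6, 0.4]
grip_width: 0.006
grip_force: 0.0
```

Request:
jog_arm([
  [0,0,0,0,0,0,0.18],
  [0,0,0,0,0,0,0.36],
  [0,0,0,0,0,0,0.54],
  [0,0,0,0,0,0,0.72],
  [0,0,0,0,0,0,0.88],
])

```text
time: 7.12
position: [0.5135, -0.0889, 0.1562]
tool_rot: [-0.88, -3.012, -0.0]
ft_force: [-0.2, 0.1, 0.1]
grip_width: 0.009
grip_force: 0.0
```

Request:
jog_arm([
  [0,0,0,0,0,0,0.18],
  [0,0,0,0,0,0,0.36],
  [0,0,0,0,0,0,0.54],
  [0,0,0,0,0,0,0.72],
  [0,0,0,0,0,0,0.88],
])

```text
time: 7.53
position: [0.5135, -0.0888, 0.1562]
tool_rot: [-0.169, -3.133, -0.002]
ft_force: [0.7, -0.2, 0.5]
grip_width: 0.001
grip_force: 0.0
```

```bash
python3 - <<'E'
from h import *
s=ctrl.get_state(); R=cv2.Rodrigues(s['tool_rot'])[0]; print(s['position'],s['joint_positions'],np.degrees(np.arctan2(R[1,1],R[0,1])),R[:,2],s['grip_width'])
E
```

```text
[ 0.51354164 -0.08884993  0.15619927] [ 0.84697635  0.15900088 -0.78315024  1.8296298   0.11854266  1.20496799
  1.49017237] 83.82368240598849 [-0.00368138  0.00153515 -0.99999205] 0.001064251514232256
```

Request:
jog_arm([
  [0,0.06,0.018,0,0,0,0],
  [0,0.12,0.036,0,0,0,0],
  [0,0.18,0.054,0,0,0,0],
  [0,0.24,0.072,0,0,0,0],
  [0,0.288,0.09,0,0,0,0],
])

```text
time: 7.95
position: [0.6595, -0.0436, 0.1552]
tool_rot: [-0.177, -3.133, -0.001]
ft_force: [-0.6, 0.3, 0.8]
grip_width: 0.006
grip_force: 0.0
```

Request:
jog_arm([
  [0,0,0,0,0,0,0],
  [0,0,0,0,0,0,0],
  [0,0,0,-0.03,0,0,0],
  [0,0,0,-0.08,0,0,0],
  [0,0,0,-0.12,0,0,0],
])

```text
time: 8.37
position: [0.6571, -0.0451, 0.0966]
tool_rot: [-0.178, -3.134, 0.002]
ft_force: [0.6, -0.2, -1.0]
grip_width: 0.005
grip_force: 0.0
```

```bash
python3 - <<'E'
from h import *
ctrl.get_image('wrist');ctrl.get_image('wrist')
d=grab('wrist'); print(d['state']['position'])
e=grab('scene')
a=d['frame'][:,:,::-1]; b=cv2.resize(e['frame'][170:300,180:380,::-1],None,fx=2,fy=2)
a=cv2.resize(a,(400,300)); b=cv2.copyMakeBorder(b,0,40,0,0,cv2.BORDER_CONSTANT)
cv2.imwrite('pics/m6.png',np.hstack([a,b]))
E
```

```text
[ 0.65443376 -0.04551175  0.09376486]
```

View pics/m6.png

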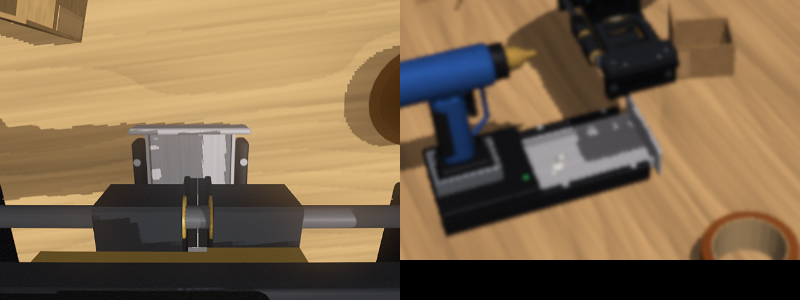

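The wrist half shows the lip at (130–250,131) with the closed fingers centred over the tray. The scene half shows the gripper clear of the nozzle and the carton well aside.

```bash
python3 - <<'E'
from h import *
d=load('wrist'); print(onplane(d,np.array([[130,131],[190,131],[250,131],[190,134]])*1.6,.038), ctrl.get_state()['position'])
E
```

```text
[[ 0.61545805 -0.10118662  0.038     ]
 [ 0.62155749 -0.0480726   0.038     ]
 [ 0.6276271   0.0050003   0.038     ]
 [ 0.62425671 -0.0484035   0.038     ]] [ 0.65773682 -0.04486803  0.09817207]
```

Request:
jog_arm([
  [0,0,0,-0.04,0,0,0],
  [0,0,0,-0.08,0,0,0],
  [0,0,0,-0.12,0,0,0],
  [0,0,0,-0.148,0,0,0],
  [0,0,0,-0.148,0,0,0],
])

```text
time: 8.98
position: [0.6572, -0.0447, 0.0226]
tool_rot: [-0.177, -3.133, 0.0]
ft_force: [-1.3, -0.1, -0.4]
grip_width: 0.009
grip_force: 0.0
```

Request:
jog_arm([
  [0,-0.012,0.001,0,0,0,0],
  [0,-0.024,0.002,0,0,0,0],
  [0,-0.036,0.004,0,0,0,0],
  [0,-0.048,0.005,0,0,0,0],
  [0,-0.06,0.006,0,0,0,0],
])

```text
time: 9.4
position: [0.6297, -0.0409, 0.0261]
tool_rot: [0.176, 3.133, 0.0]
ft_force: [2.4, -0.4, 1.3]
grip_width: 0.006
grip_force: 0.9
```

Request:
jog_arm([
  [0,-0.012,0.001,0,0,0,0],
  [0,-0.024,0.002,0,0,0,0],
  [0,-0.036,0.004,0,0,0,0],
  [0,-0.048,0.005,0,0,0,0],
  [0,-0.06,0.006,0,0,0,0],
])

```text
time: 9.82
position: [0.5985, -0.0383, 0.0247]
tool_rot: [0.177, 3.136, 0.0]
ft_force: [2.5, 0.2, 1.9]
grip_width: 0.007
grip_force: 0.9
```

Request:
jog_arm([
  [0,-0.012,0.001,0,0,0,0],
  [0,-0.024,0.002,0,0,0,0],
  [0,-0.036,0.004,0,0,0,0],
  [0,-0.048,0.005,0,0,0,0],
  [0,-0.06,0.006,0,0,0,0],
])

```text
time: 10.23
position: [0.5684, -0.0351, 0.0245]
tool_rot: [0.177, 3.137, 0.0]
ft_force: [2.1, 0.7, 0.5]
grip_width: 0.005
grip_force: 0.9
```

Request:
jog_arm([
  [0,-0.008,0.001,0,0,0,0],
  [0,-0.014,0.001,0,0,0,0],
  [0,-0.02,0.002,0,0,0,0],
  [0,-0.024,0.002,0,0,0,0],
  [0,-0.028,0.003,0,0,0,0],
])

```text
time: 10.65
position: [0.5569, -0.0341, 0.0248]
tool_rot: [0.177, 3.132, 0.001]
ft_force: [9.8, -0.5, -6.7]
grip_width: 0.002
grip_force: 5.0
```

Request:
jog_arm([
  [0,-0.004,0,0,0,0,0],
  [0,-0.006,0.001,0,0,0,0],
  [0,-0.006,0.001,0,0,0,0],
  [0,-0.006,0.001,0,0,0,0],
  [0,-0.006,0.001,0,0,0,0],
])

```text
time: 11.07
position: [0.5568, -0.0341, 0.0254]
tool_rot: [0.177, 3.126, 0.001]
ft_force: [12.7, -1.0, -7.8]
grip_width: 0.004
grip_force: 6.3
```

The tray is at its stop: the force rises and it no longer moves. I'll back off the lip gently, rise straight up and check.

Request:
jog_arm([
  [0,0.008,-0.001,0,0,0,0],
  [0,0.016,-0.002,0,0,0,0],
  [0,0.028,-0.003,0,0,0,0],
  [0,0.036,-0.004,0,0,0,0],
  [0,0.036,-0.004,0,0,0,0],
])

```text
time: 11.48
position: [0.5705, -0.0353, 0.0244]
tool_rot: [-0.177, -3.136, -0.001]
ft_force: [0.3, 0.0, -0.8]
grip_width: 0.004
grip_force: 0.0
```

Request:
jog_arm([
  [0,0,0,0.03,0,0,0],
  [0,0,0,0.1,0,0,0],
  [0,0,0,0.18,0,0,0],
  [0,0,0,0.24,0,0,0],
  [0,0,0,0.24,0,0,0],
])

```text
time: 11.9
position: [0.5738, -0.0347, 0.1512]
tool_rot: [0.176, 3.127, -0.002]
ft_force: [1.4, -0.0, 1.7]
grip_width: 0.006
grip_force: 0.0
```

Request:
jog_arm([
  [0,0,0,0.05,0,0,0],
  [0,0,0,0.1,0,0,0],
  [0,0,0,0.1,0,0,0],
  [0,0,0,0.1,0,0,0],
  [0,0,0,0.1,0,0,0],
])

```text
time: 12.32
position: [0.5693, -0.0353, 0.1936]
tool_rot: [-0.177, -3.135, 0.0]
ft_force: [0.0, -0.4, -0.2]
grip_width: 0.007
grip_force: 0.0
```

```bash
python3 - <<'E'
from h import *
d=grab('side'); print(d['state']['position'],d['state']['ft_force'])
cv2.imwrite('pics/s7.png',cv2.resize(d['frame'][180:440,200:480,::-1],None,fx=2.3,fy=2.3))
E
```

```text
[ 0.5692766  -0.03534202  0.19357086] [ 0.00888397 -0.3827322  -0.22809939]
```

View pics/s7.png

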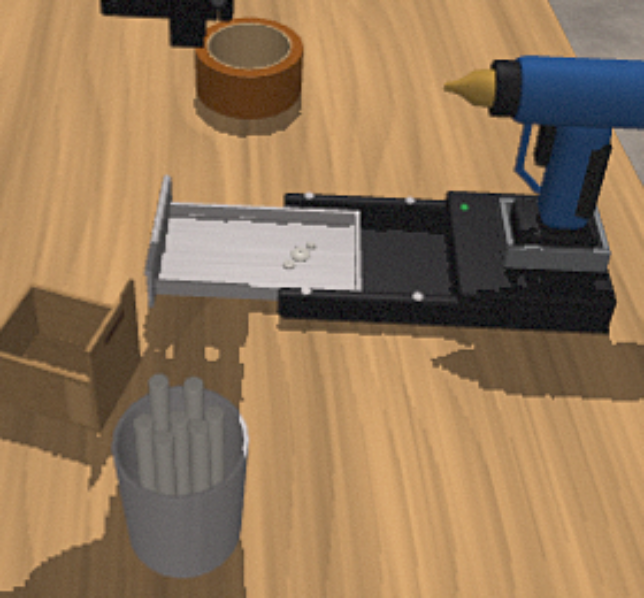

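The tray is fully drawn, with its lip at (160,235). The carton is unmoved at (70,355), and the gun, tub and tape are where they stood. The robot touches nothing.

```bash
python3 -c "
from bench import ctrl
print(ctrl.close_job())"
```

```text
the job is handed in; nothing more can be done
None
```

The carton was slid clear of the tray's way on the tub side, using two fingertips together rather than one; the tray was then drawn out to its stop with the fingers hooked behind its lip, and the job was handed in without a verdict being returned.

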